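# Tip the parts pail into the catch tray

### The arm

A 6-joint arm with a two-finger parallel gripper is mounted at the origin on a cart in front of the work surface, level with it; the furniture and walls round the work are solid. World frame = base frame: x ahead of the robot, y to its left, z up, the work surface at z = 0. Lengths are in m, angles in rad, forces in N, time in s.
With the tool pointing down it reaches from about 0.4 to 0.825 m from the base axis. Payload 7 kg.
Tool frame: the origin (TCP) lies at the centre of the arm's flange, where the gripper is bolted on; the fingertips stand 178 mm ahead of it and the grasp point (between the pads) lies 159 mm ahead of it; z points along the fingers, y is the direction in which the jaws open and shut (so a half turn about z gives the same grasp; the last joint's range is limited). The gripper opens to 88 mm and grips with 3 to 60 N. Pads are 19 mm wide; open, the fingers measure 130 mm over their backs; the gripper's body (78 mm by 193 mm) begins 47 mm behind the grasp point.
Start: joints at [-1.02, 0.359, 0.012, 0, -1.224, -0.288], TCP at [0.175, -0.652, 0.405] pointing down, gripper open.
Joint ranges: [-3.07, 3.07], [-1.43, 2.12], [-1.02, 1.25], [-3.03, 1.67], [-3.05, -0], [-3.03, 3.03]. Speed limits (rad/s): [2.39, 2.39, 3.01, 3.14, 3.14, 3.14].

### API

Orientations are given as a unit quaternion [x, y, z, w].
In Python, from cell import manip, imaging gives the robot as it stands.
- The arm moves only by the tool servo_tool, never from a script. Its argument "steps" is a list of rows, each a list of 3 entries, a list of its own where there are three numbers: the turn, a rotation vector about the world's x, y, z in rad, then the shift along the world's x, y, z in m, then the opening, from 0 (shut) to 1 (fully open). In form: [[[ax, ay, az], [dx, dy, dz], fingers], ...]. A call has 1 to 5 rows; each row shifts and turns the commanded pose from where the row before left it; what a row does not reach is not made up. A row lasts 1/10 s, in which the tool goes at most 50 mm and 8.59 degrees, less where a joint would pass 70% of its speed; a pose out of reach is approached as far as the arm can. A call is refused whole if a number of a shift passes 0.05 or a number of a turn 0.15, either way. A call with a gripper value outside its range is refused whole. The fingers move at their own pace and stop on an object; "force" is the grip in N (left out, the last holds). Time passes only in rows, so rows that do not move let the fingers close. It gives the time, the measured TCP pose, the force and the opening at its end, in the units of the state.
- manip.observe(): the state, without advancing time (a new reading comes with each control period).
- imaging.capture(name): name is "scene" or "side" or "wrist"; returns a dict with "img" (400x640x3 uint8, red, green, blue), "depth" (400x640 float32, m along the optical axis (not along the pixel's ray), 0 where there is no reading), "vfov" (degrees; the focal length in pixels is half the picture's height over the tangent of half this angle, whatever the lens; pixels are square), "cx", "cy" (the principal point, pixels), "dist_coeffs" ([k1, k2, p1, p2, k3] as OpenCV has them; the pictures are not rectified), "rvec" (rotation vector, rad) and "tvec" (3), from world to camera coordinates, as OpenCV has them; the wrist camera has in their place "hand_eye" (4x4, takes a point from camera to tool coordinates, whose origin is the TCP and whose axes are the flange's). Camera axes: x right, y down, z forward; pixel columns grow to the right and rows downward; lengths in m; the calibration is good to about 2 mm. A picture is of the moment at which its call begins: read the wrist's pose just before it.
- manip.close_job(): hands the job in, once; it reports no verdict.
The state is a dict: "time": time; "joints": joint angles; "qvel": joint speeds; "effort": joint torques, N m; "tool_pos": TCP position; "orientation": TCP orientation; "contact_force": force on the tool from outside, world axes, zero at the start; "wrist_torque": the same for the moment, N m; "finger_gap": finger opening in m.
Only numpy, scipy, OpenCV 4.12 (cv2) and the standard library are available. Lean on these libraries where they do the work, as an engineer would, in place of code of your own. Each camera call takes 0.05 s, during which the arm holds its last target. There are 200 camera calls.

### The job

Carry the blue parts pail by its bail to the tipping stand, hang it by its two side pins in the forked posts with the orange handle facing the robot's side of the stand, and let go. Then lift the orange handle at its bottom rim to tip the pail over in the stand until both knobs have fallen into the grey catch tray, swing the pail back upright and leave it hanging in the stand.

Things in the scene. Friction and masses are not known exactly. Their poses are not given: they have to be found in the camera images.
- pail_pins (a point): Loose blue round pail, open on top: 65 mm high, 84 mm across the rim, 72 mm across the bottom, 0.22 kg. Point: its centre line at the height of its pivot pins, 50 mm above its underside. z out of the mouth, y along the pins, -x to the orange handle. The two steel pins, 8 mm thick, end 84 mm from the centre. Hung by its pins it swings upright to within 10 degrees.
- bail_grip (a point): Centre of the round black grip of the pail's steel-wire bail: 12 mm thick, 50 mm long, along the pail's y. The bail, an arch 105 mm wide, is hinged on the pins and stiff enough to stay where it is put; it starts upright, the grip 55 mm above pail_pins, 40 mm above the rim.
- tip_handle (a point): Centre of the round orange tipping handle on two wires at the pail's bottom rim: 10 mm thick, 50 mm long, along the pail's y, fixed to the pail at x = -112 mm, z = -20 mm from pail_pins; 65 mm clear of the rim. Lifted in an arc about the pins, it turns the mouth over to the pail's +x; the knobs slide out by about 140 degrees.
- tip_stand: Fixed stand: grey open tray (x -80 to 120, y -63 to 63 mm, walls 30 mm high) with an aluminium post at y = +68 and -68 mm, 8 mm thick, each ending in a V fork open upwards, 54 mm wide at its mouth 136 mm up. Origin on the bench midway between the posts; z up, -x roughly to the robot. Pins lie in the forks by weight, axis at x = 0, z = 115 mm, pail -x to stand -x.
- knob_silver_center (a point): Centre of a loose silver-white knob, 28 mm across, 20 mm high, at first lying in the pail.
- knob_black_center (a point): Centre of a loose black knob, 30 mm across, 17 mm high, at first lying in the pail.

How it is judged:
On the way, in this order (a step that is already met when the one before it is completed fails the run):
1. the pail hangs upright by its pins in both forks, handle to the stand's -x, with both knobs still in it, and the fingers have let go (x of pail_pins in the frame of tip_stand between -0.008 and 0.008 m and y of pail_pins in the frame of tip_stand between -0.02 and 0.02 m and z of pail_pins in the frame of tip_stand between 0.108 and 0.122 m and angle between the y axis of pail_pins and the y axis of tip_stand, either way round below 0.15 rad and angle between pail_pins's own z axis and vertical below 0.35 rad and x of tip_handle in the frame of tip_stand below -0.05 m and contact force between the fingers and pail below 0.3 N and distance between each of knob_silver_center, knob_black_center and pail_pins below 0.06 m and z of each of knob_silver_center, knob_black_center in the frame of tip_stand above 0.06 m), for 0.2 s.
2. the pail is tipped more than 100 degrees from upright with its pins in the forks (angle between pail_pins's own z axis and vertical above 1.75 rad and distance between pail_pins and tip_stand below 0.135 m and z of pail_pins in the frame of tip_stand above 0.105 m), for 0.1 s.
At the end, for the whole second after the job is handed in: Both knobs lie in the catch tray (centres less than 45 mm above the bench, within its walls), and the pail hangs at rest and upright within 20 degrees, its pins seated in both forks (pin axis within 8 mm along x, 7 mm in height, 20 mm along y, pins within 8 degrees of the stand's y) (x of pail_pins in the frame of tip_stand between -0.008 and 0.008 m and y of pail_pins in the frame of tip_stand between -0.02 and 0.02 m and z of pail_pins in the frame of tip_stand between 0.108 and 0.122 m and angle between the y axis of pail_pins and the y axis of tip_stand, either way round below 0.15 rad and angle between pail_pins's own z axis and vertical below 0.35 rad and x of knob_silver_center in the frame of tip_stand between -0.08 and 0.12 m and y of knob_silver_center in the frame of tip_stand between -0.063 and 0.063 m and z of knob_silver_center in the frame of tip_stand between 0 and 0.045 m and x of knob_black_center in the frame of tip_stand between -0.08 and 0.12 m and y of knob_black_center in the frame of tip_stand between -0.063 and 0.063 m and z of knob_black_center in the frame of tip_stand between 0 and 0.045 m and linear speed of pail below 0.05 m/s); the robot touches nothing.
It also fails if it takes over 70 s, if anything falls off the work surface, if the arm or the gripper's body presses on something with over 40 N, if the wrist force passes 120 N, or if a joint passes its speed limit or range.

## Working session

There is one attempt and no reset: what is moved stays moved. The work goes in short steps, Python scripts to look and compute and a tool call to move; the robot and the scene stay as the last step left them, time stands still between calls to the robot, and variables do not carry over. Pictures are saved under pics/ and viewed, about 8 in all and at most 12, crops included, and the job is handed in when it is done.

Besides the shell and the picture viewer there is one more tool, called after ">>>" in YAML: its name, and indented under it one key for each argument. servo_tool: Moves the arm, as the interface text tells. Its arguments: {"type":"object","properties":{"steps":{"type":"array"},"force":{"type":"number"}},"required":["steps"]}

```bash
ls; mkdir -p pics
cat > h.py <<'E'
import numpy as np, cv2
from cell import manip, imaging
from scipy.spatial.transform import Rotation as R
def K(c):
    h,w=c["img"].shape[:2]; f=h/2/np.tan(np.radians(c["vfov"])/2)
    return np.array([[f,0,c["cx"]],[0,f,c["cy"]],[0,0,1]])
def cap(n):
    s=manip.observe(); c=imaging.capture(n)
    if n=="wrist":
        T=np.eye(4);T[:3,:3]=R.from_quat(s["orientation"]).as_matrix();T[:3,3]=s["tool_pos"]
        c["T"]=T@np.array(c["hand_eye"])
    else:
        T=np.eye(4);Rm=cv2.Rodrigues(np.array(c["rvec"],float))[0]
        T[:3,:3]=Rm.T;T[:3,3]=-Rm.T@np.array(c["tvec"],float).ravel();c["T"]=T
    return c
def cloud(c):
    h,w=c["depth"].shape; u,v=np.meshgrid(np.arange(w),np.arange(h))
    p=cv2.undistortPoints(np.stack([u,v],-1).reshape(-1,1,2).astype(np.float64),K(c),np.array(c["dist_coeffs"],float)).reshape(h,w,2)
    d=c["depth"].astype(float); P=np.dstack([p*d[...,None],d])
    W=P@c["T"][:3,:3].T+c["T"][:3,3]; W[d<=0]=np.nan
    return W
def save(c,n,crop=None,s=1):
    im=c["img"][...,::-1]
    if crop: im=im[crop[1]:crop[3],crop[0]:crop[2]]
    cv2.imwrite("pics/"+n,cv2.resize(im,None,fx=s,fy=s,interpolation=cv2.INTER_CUBIC))
E
python3 - <<'E'
from h import *
a=cap("scene");b=cap("side")
cv2.imwrite("pics/a.png",np.vstack([a["img"],b["img"]])[...,::-1][:, :] if 0 else cv2.resize(np.vstack([a["img"],b["img"]])[...,::-1],(480,600)))
save(a,"scene.png");save(b,"side.png")
print(a["T"][:3,3],b["T"][:3,3],a["T"][:3,2],b["T"][:3,2]); print(manip.observe())
E
```

```text
pics
[-0.00583153  0.44171369  0.75230949] [0.43040091 0.83025654 0.61533691] [ 0.58031811 -0.30769369 -0.75402618] [ 0.08379881 -0.76544571 -0.63802087]
{'time': 0.1, 'joints': array([-1.01992067e+00,  3.59315031e-01,  1.11467173e-02, -2.82610001e-04,
       -1.22408323e+00, -2.88099120e-01]), 'qvel': array([-0.00250851, -0.00164163,  0.00260582,  0.00120731,  0.00030075,
       -0.00051271]), 'effort': array([ 5.67482020e-04, -5.84165812e+01,  2.93747592e+01,  7.01534808e+00,
        1.01693082e-02, -7.68873792e-05]), 'tool_pos': array([ 0.17528915, -0.65166795,  0.40381936]), 'orientation': array([-1.30962835e-01,  9.91387003e-01,  7.18634457e-04, -1.75006081e-04]), 'contact_force': array([ 0.76969062, -0.76978107, -0.51908242]), 'wrist_torque': array([-0.04397644, -0.03673095, -0.00882839]), 'finger_gap': 0.08796588379426803}
```

View pics/scene.png

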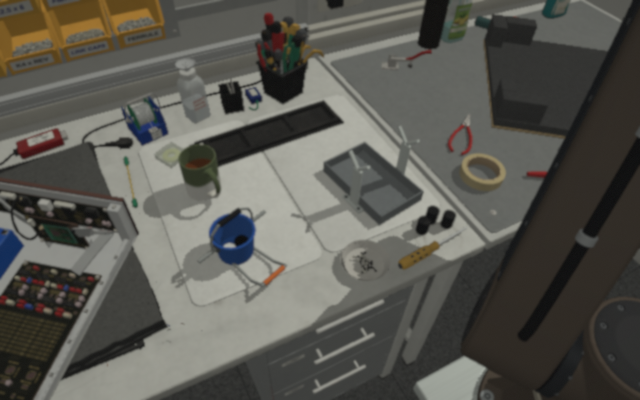

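View pics/side.png

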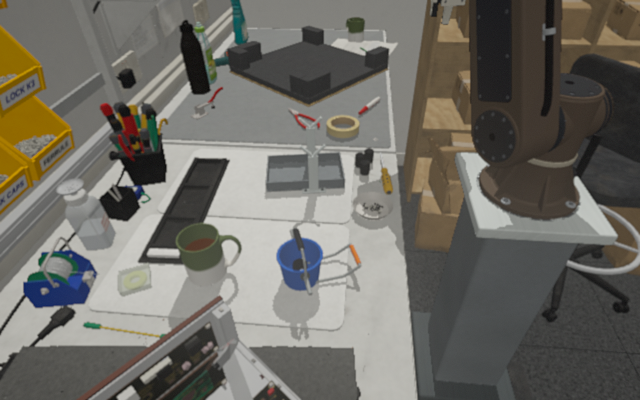

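The scene view shows the pail at about (233,240), the orange handle at (274,274), and the stand with its posts at (357,180) and (405,150). In the side view the pail is at (300,265), the grip at (298,238), the handle at (353,255) and the tray at (305,172). I'll measure them next.

Run:
```python
from h import *
np.set_printoptions(precision=4,suppress=True)
for n,boxes in (("scene",dict(pail=(195,200,270,275),hand=(255,255,295,295),stand=(315,120,430,225))),("side",dict(pail=(265,220,335,295),hand=(340,240,370,270),stand=(260,140,350,195)))):
    c=cap(n);W=cloud(c);hsv=cv2.cvtColor(c["img"],cv2.COLOR_RGB2HSV)
    def get(b,m):
        x0,y0,x1,y1=boxes[b];P=W[y0:y1,x0:x1][m[y0:y1,x0:x1]];return P[~np.isnan(P).any(1)]
    H,S,V=hsv[...,0],hsv[...,1],hsv[...,2]
    P=get("pail",(H>100)&(H<130)&(S>140)); P=P[(P[:,2]>0.055)&(P[:,2]<0.075)]
    (cx,cy),r=cv2.minEnclosingCircle(P[:,:2].astype(np.float32)); print(n,"rim",len(P),cx,cy,r,P[:,2].max())
    P=get("hand",(H<18)&(S>130)&(V>80));P=P[P[:,2]>0.01]
    m=np.median(P,0); u=np.linalg.svd(P-P.mean(0))[2][0]; print("hand",len(P),m,P.min(0),P.max(0),u)
    P=get("pail",(V<400)); P=P[(P[:,2]>0.085)&(P[:,2]<0.13)]
    m=P.mean(0);u=np.linalg.svd(P-m,full_matrices=False)[2][0];t=(P-m)@u;print("grip",len(P),m,u,t.min(),t.max(),P[:,2].max(),m+u*(t.min()+t.max())/2)
    P=get("stand",V<400)
    hi=P[P[:,2]>0.09]; print("posts",len(hi),hi[:,2].max())
    if len(hi)>5:
        lab,=[cv2.kmeans(hi.astype(np.float32),2,None,(3,50,1e-4),5,0)[1].ravel()]
        for k in (0,1):
            q=hi[lab==k];print(len(q),q.mean(0),q.min(0),q.max(0),cv2.minAreaRect(q[:,:2].astype(np.float32)))
    w=P[(P[:,2]>0.024)&(P[:,2]<0.034)]; print("tray",len(w),cv2.minAreaRect(w[:,:2].astype(np.float32)),cv2.boxPoints(cv2.minAreaRect(w[:,:2].astype(np.float32))).tolist())
    save(c,n+"_p.png",(190,190,350,310) if n=="scene" else (250,130,380,310),4 if n=="scene" else 3)
```

```text
scene rim 287 0.5275580883026123 0.3323349356651306 0.04378710314631462 0.0700652527140313
hand 89 [0.4239 0.2932 0.0349] [0.4148 0.2708 0.0308] [0.4352 0.3145 0.0396] [-0.3688  0.9294 -0.0169]
grip 246 [0.5275 0.3346 0.1064] [-0.3658  0.9303 -0.0259] -0.05034570392286121 0.04764345742483657 0.11436602889238023 [0.528  0.3333 0.1064]
posts 377 0.13710022323883386
182 [ 0.5593 -0.0758  0.114 ] [ 0.5279 -0.0854  0.0905] [ 0.5873 -0.0696  0.1364] ((0.5573381781578064, -0.07759135961532593), (0.059802036732435226, 0.011994615197181702), 5.786565780639648)
195 [0.5386 0.0584 0.1148] [0.5069 0.0481 0.0904] [0.5655 0.0654 0.1371] ((0.5364624261856079, 0.05669938772916794), (0.05943745747208595, 0.010260622948408127), 8.663956642150879)
tray 822 ((0.531656801700592, -0.010956674814224243), (0.2751464247703552, 0.1410674899816513), 10.334442138671875) [[0.3836621046066284, 0.03375307470560074], [0.4089686870574951, -0.10502593964338303], [0.6796514987945557, -0.055666424334049225], [0.654344916343689, 0.08311259001493454]]
side rim 137 0.5286532640457153 0.33297640085220337 0.0433145016431808
[... 250 characters left out ...]
1 0.3373 0.1067]
posts 164 0.13506299643912495
124 [0.529  0.0572 0.1094] [0.5055 0.0491 0.0901] [0.5456 0.0636 0.1351] ((0.5261128544807434, 0.05510123074054718), (0.04102547466754913, 0.011186843737959862), 13.381430625915527)
40 [0.5544 0.0605 0.1248] [0.5429 0.0552 0.1127] [0.5657 0.0662 0.1345] ((0.554081380367279, 0.05973825603723526), (0.022687137126922607, 0.01019738893955946), 7.444275379180908)
tray 418 ((0.565931499004364, -0.004289261996746063), (0.19995631277561188, 0.1406228244304657), 9.267975807189941) [[0.45593464374542236, 0.049002595245838165], [0.4785822629928589, -0.08978452533483505], [0.6759283542633057, -0.05758111923933029], [0.6532807350158691, 0.08120600134134293]]
```

>>> servo_tool:
  steps:
    - [[0,0,0.067],[0.0295,0.0365,0],1]
    - [[0,0,0.067],[0.0295,0.0365,0],1]
    - [[0,0,0.067],[0.0295,0.0365,0],1]
    - [[0,0,0.067],[0.0295,0.0365,0],1]
    - [[0,0,0.067],[0.0295,0.0365,0],1]
  force: 25

```text
time: 0.7
tool_pos: [0.3236, -0.4677, 0.4046]
orientation: [-0.296, 0.955, 0.0, 0.0]
contact_force: [1.0, -0.7, -0.6]
finger_gap: 0.0875
```

>>> servo_tool:
  steps:
    - [[0,0,0.067],[0.0295,0.0365,0],1]
    - [[0,0,0.067],[0.0295,0.0365,0],1]
    - [[0,0,0.067],[0.0295,0.0365,0],1]
    - [[0,0,0.067],[0.0295,0.0365,0],1]
    - [[0,0,0.067],[0.0295,0.0365,0],1]

```text
time: 1.2
tool_pos: [0.4711, -0.285, 0.4049]
orientation: [-0.451, 0.893, -0.0, 0.0]
contact_force: [1.1, -0.8, 0.0]
finger_gap: 0.0876
```

>>> servo_tool:
  steps:
    - [[0,0,0.067],[0.0295,0.0365,0],1]
    - [[0,0,0.067],[0.002,0.0416,0],1]
    - [[0,0,0.067],[0.002,0.0416,0],1]
    - [[0,0,0.067],[0.002,0.0416,0],1]
    - [[0,0,0.067],[0.002,0.0416,0],1]

```text
time: 1.7
tool_pos: [0.5076, -0.0822, 0.4047]
orientation: [-0.593, 0.805, -0.0, 0.0]
contact_force: [0.5, -0.4, 0.0]
finger_gap: 0.0878
```

>>> servo_tool:
  steps:
    - [[0,0,0.067],[0.002,0.0416,0],1]
    - [[0,0,0.067],[0.002,0.0416,0],1]
    - [[0,0,0.067],[0.002,0.0416,0],1]
    - [[0,0,0.067],[0.002,0.0416,0],1]
    - [[0,0,0.067],[0.002,0.0416,0],1]

```text
time: 2.2
tool_pos: [0.5175, 0.1258, 0.4048]
orientation: [0.719, -0.695, 0.0, -0.0]
contact_force: [1.1, 0.7, 0.3]
finger_gap: 0.0875
```

>>> servo_tool:
  steps:
    - [[0,0,0.067],[0.002,0.0416,0],1]
    - [[0,0,0.067],[0.002,0.0416,0],1]
    - [[0,0,0.067],[0.002,0.0416,0],1]
    - [[0,0,0.067],[0.002,0.0416,0],1]
    - [[0,0,0.067],[0.002,0.0416,0],1]

```text
time: 2.7
tool_pos: [0.5275, 0.3338, 0.4046]
orientation: [0.825, -0.565, -0.0, 0.0]
contact_force: [0.7, -0.5, 0.6]
finger_gap: 0.0877
```

Run:
```python
from h import *
np.set_printoptions(precision=4,suppress=True)
c=cap("wrist");save(c,"w1.png");W=cloud(c);P=W.reshape(-1,3);P=P[~np.isnan(P).any(1)]
d=np.hypot(P[:,0]-.528,P[:,1]-.333)
g=P[(P[:,2]>0.1)&(P[:,2]<.13)&(d<.04)]
m=g.mean(0);u=np.linalg.svd(g-m,full_matrices=False)[2][0];t=(g-m)@u
print("grip",len(g),m,u,t.min(),t.max(),g[:,2].max(),m+u*(t.min()+t.max())/2)
r=P[(P[:,2]>0.058)&(P[:,2]<.07)&(d<.06)];print("rim",len(r),cv2.minEnclosingCircle(r[:,:2].astype(np.float32)),r[:,2].max())
```

```text
grip 949 [0.532  0.3288 0.1091] [-0.3567  0.9342  0.0105] -0.034418001122989275 0.03962527929319911 0.1130979772533926 [0.5311 0.3312 0.1092]
rim 1820 ((0.5315375924110413, 0.33058351278305054), 0.0447860024869442) 0.0693338165637305
```

View pics/w1.png

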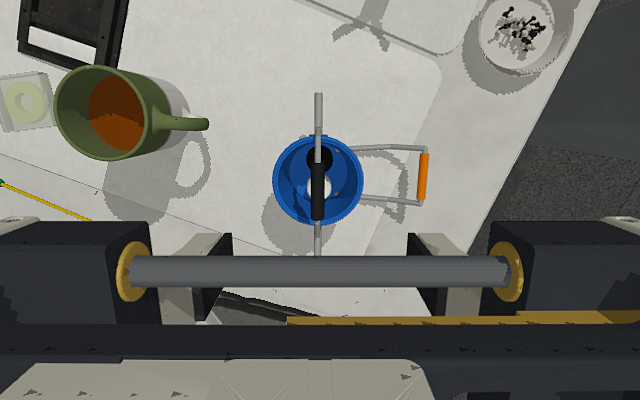

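The wrist view shows the grip centred between the jaws at (318,190), with both knobs in the pail at (320,160) and (322,188). The mug is clear at left. I'll descend and grip.

>>> servo_tool:
  steps:
    - [[0,0,0],[0.001,-0.001,-0.04],1]
    - [[0,0,0],[0,0,-0.04],1]
    - [[0,0,0],[0,0,-0.035],1]
    - [[0,0,0],[0,0,-0.025],1]
    - [[0,0,0],[0,0,0],1]

```text
time: 3.25
tool_pos: [0.5277, 0.33, 0.2606]
orientation: [0.824, -0.566, -0.001, 0.004]
contact_force: [-0.2, -0.8, 0.2]
finger_gap: 0.0872
```

>>> servo_tool:
  steps:
    - [[0,0,0],[0,0,0],0]
    - [[0,0,0],[0,0,0],0]
    - [[0,0,0],[0,0,0],0]
    - [[0,0,0],[0,0,0],0]
    - [[0,0,0],[0,0,0],0]
  force: 40

```text
time: 3.75
tool_pos: [0.5289, 0.3312, 0.2656]
orientation: [0.824, -0.566, 0.0, -0.001]
contact_force: [0.2, 0.3, -0.2]
finger_gap: 0.0529
```

>>> servo_tool:
  steps:
    - [[0,0,0],[0,0,0],0]
    - [[0,0,0],[0,0,0],0]
    - [[0,0,0],[0,0,0.01],0]
    - [[0,0,0],[0,0,0.015],0]
    - [[0,0,0],[0,0,0.015],0]

```text
time: 4.25
tool_pos: [0.5289, 0.3311, 0.3057]
orientation: [0.824, -0.566, 0.0, 0.0]
contact_force: [-0.8, 0.1, 0.2]
finger_gap: 0.013
```

The fingers close more slowly than I allowed for, so I lifted too early. I'll reopen, go back down and wait for a full grip.

>>> servo_tool:
  steps:
    - [[0,0,0],[0,0,0],0.5]
    - [[0,0,0],[0,0,0],0.5]
    - [[0,0,0],[0,0,0],0.5]
    - [[0,0,0],[0,0,0],0.5]
    - [[0,0,0],[0,0,0],0.5]

```text
time: 4.75
tool_pos: [0.5288, 0.331, 0.3041]
orientation: [0.824, -0.566, -0.0, 0.0]
contact_force: [0.7, -0.8, -0.0]
finger_gap: 0.0424
```

Run:
```python
from h import *
np.set_printoptions(precision=4,suppress=True)
s=manip.observe();print(s["finger_gap"],s["contact_force"],s["tool_pos"])
for n in("wrist","side"):
    c=cap(n);W=cloud(c);P=W.reshape(-1,3);P=P[~np.isnan(P).any(1)]
    d=np.hypot(P[:,0]-.529,P[:,1]-.332)
    g=P[(P[:,2]>0.085)&(P[:,2]<.121)&(d<.03)];r=P[(P[:,2]>0.058)&(P[:,2]<.07)&(d<.06)]
    print(n,len(g),g.mean(0) if len(g) else 0,"rim",len(r),cv2.minEnclosingCircle(r[:,:2].astype(np.float32)) if len(r) else 0)
    if n=="side": save(c,"s2.png",(200,130,420,310),3)
```

```text
0.04236517674318271 [ 0.7361 -0.8011 -0.0482] [0.5288 0.331  0.3041]
wrist 1362 [0.5346 0.3222 0.1097] rim 2377 ((0.5336642265319824, 0.32496801018714905), 0.04644417390227318)
side 150 [0.5287 0.3358 0.1084] rim 420 ((0.5300418138504028, 0.3343849778175354), 0.05103803798556328)
```

View pics/s2.png

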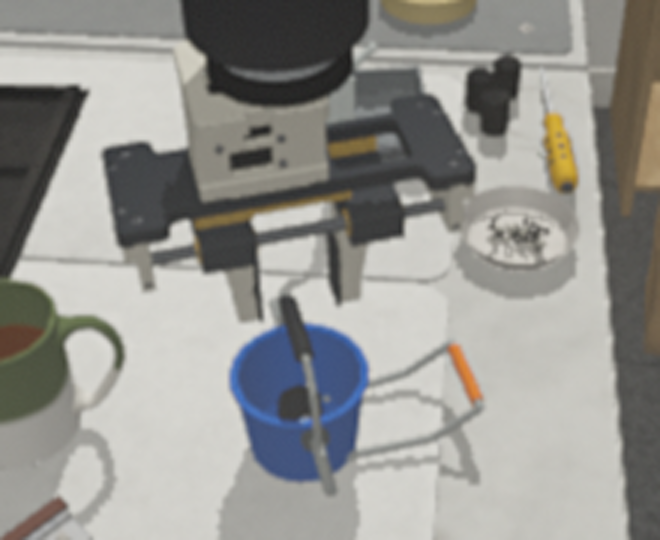

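The pail is undisturbed, with its bail upright below the open fingers. I'll regrip.

>>> servo_tool:
  steps:
    - [[0,0,0],[0,0.001,-0.02],0.5]
    - [[0,0,0],[0,0,-0.022],0.5]
    - [[0,0,0],[0,0,0],0]
    - [[0,0,0],[0,0,0],0]
    - [[0,0,0],[0,0,0],0]

```text
time: 5.35
tool_pos: [0.5292, 0.3324, 0.2638]
orientation: [0.824, -0.566, 0.0, -0.001]
contact_force: [-0.1, 0.7, 0.6]
finger_gap: 0.0251
```

>>> servo_tool:
  steps:
    - [[0,0,0],[0,0,0],0]
    - [[0,0,0],[0,0,0],0]
    - [[0,0,0],[0,0,0],0]
    - [[0,0,0],[0,0,0],0]
    - [[0,0,0],[0,0,0],0]

```text
time: 5.85
tool_pos: [0.5291, 0.3323, 0.2636]
orientation: [0.824, -0.566, 0.0, -0.001]
contact_force: [-1.3, -0.3, 6.4]
finger_gap: 0.0106
```

>>> servo_tool:
  steps:
    - [[0,0,0],[0,0,0],0]
    - [[0,0,0],[0,0,0],0]
    - [[0,0,0],[0,0,0.005],0]
    - [[0,0,0],[0,0,0.01],0]
    - [[0,0,0],[0,0,0.01],0]

```text
time: 6.35
tool_pos: [0.5286, 0.3319, 0.2878]
orientation: [0.824, -0.566, -0.0, 0.001]
contact_force: [-0.0, 0.5, -4.3]
finger_gap: 0.0109
```

>>> servo_tool:
  steps:
    - [[0,0,0],[0,0,0.02],0]
    - [[0,0,0],[0,0,0.03],0]
    - [[0,0,0],[0,0,0.03],0]
    - [[0,0,0],[0,0,0.03],0]
    - [[0,0,0],[0,0,0.03],0]

```text
time: 6.85
tool_pos: [0.5285, 0.3318, 0.4295]
orientation: [0.824, -0.566, -0.0, -0.0]
contact_force: [-0.1, -0.2, -4.6]
finger_gap: 0.0109
```

>>> servo_tool:
  steps:
    - [[0,0,0],[0,0,0.01],0]
    - [[0,0,0],[0.001,-0.01,0],0]
    - [[0,0,-0.02],[0.001,-0.025,0],0]
    - [[0,0,-0.03],[0.002,-0.035,0],0]
    - [[0,0,-0.03],[0.002,-0.035,0],0]

```text
time: 7.35
tool_pos: [0.5341, 0.2248, 0.4353]
orientation: [0.801, -0.599, -0.001, 0.002]
contact_force: [1.1, -0.3, -3.2]
finger_gap: 0.0109
```

>>> servo_tool:
  steps:
    - [[0,0,-0.03],[0.002,-0.035,0],0]
    - [[0,0,-0.03],[0.002,-0.035,0],0]
    - [[0,0,-0.03],[0.002,-0.035,0],0]
    - [[0,0,-0.03],[0.002,-0.035,0],0]
    - [[0,0,-0.01],[0.002,-0.035,0],0]

```text
time: 7.85
tool_pos: [0.5437, 0.0494, 0.4357]
orientation: [0.76, -0.65, -0.001, 0.001]
contact_force: [1.7, 0.3, -3.7]
finger_gap: 0.011
```

>>> servo_tool:
  steps:
    - [[0,0,0],[0.002,-0.03,0],0]
    - [[0,0,0],[0.001,-0.02,0],0]
    - [[0,0,0],[0,-0.011,0],0]
    - [[0,0,0],[0,0,0],0]
    - [[0,0,0],[0,0,0],0]

```text
time: 8.35
tool_pos: [0.5475, -0.0091, 0.4369]
orientation: [0.76, -0.65, -0.0, 0.0]
contact_force: [-0.7, -0.2, -4.4]
finger_gap: 0.0108
```

Run:
```python
from h import *
np.set_printoptions(precision=4,suppress=True)
s=manip.observe();print(s["finger_gap"],s["contact_force"],s["wrist_torque"],s["tool_pos"],s["orientation"],s["time"])
a=cap("scene");b=cap("side")
for c in(a,b):
    W=cloud(c);hsv=cv2.cvtColor(c["img"],cv2.COLOR_RGB2HSV);H,S,V=cv2.split(hsv)
    ok=~np.isnan(W).any(2)&(np.hypot(W[...,0]-.53,W[...,1]+.01)<.17)
    m=ok&(H<18)&(S>130)&(V>80)&(W[...,2]>.15)&(W[...,0]<.5);P=W[m];print("hand",len(P),np.median(P,0) if len(P) else 0,np.ptp(P,0) if len(P) else 0)
    if len(P)>5:print(np.linalg.svd(P-P.mean(0),full_matrices=False)[2][0])
    P=W[ok&(H>100)&(H<130)&(S>140)&(W[...,2]>.1)];print("blue",len(P),P.min(0),P.max(0))
    r=P[P[:,2]>P[:,2].max()-.012];print("rim",cv2.minEnclosingCircle(r[:,:2].astype(np.float32)))
    p=W[ok&(W[...,2]>.095)&(W[...,2]<.14)];
    for sgn in(1,-1):
        q=p[(p[:,1]+.01)*sgn>.045]
        if len(q):print("post",len(q),q.min(0),q.max(0),cv2.minAreaRect(q[:,:2].astype(np.float32)))
x=np.hstack([cv2.resize(a["img"][60:260,280:480],(400,400)),cv2.resize(b["img"][20:220,210:410],(400,400))])
cv2.imwrite("pics/c1.png",x[...,::-1])
```

```text
0.010769127769120682 [-0.7434 -0.1962 -4.3617] [0.0086 0.0893 0.0134] [ 0.5475 -0.0091  0.4369] [ 0.7601 -0.6499 -0.0005  0.0004] 8.35
hand 95 [ 0.4348 -0.0259  0.2077] [0.0258 0.0516 0.0177]
[-0.2112  0.9765  0.0417]
blue 1400 [ 0.5015 -0.0525  0.179 ] [0.5882 0.0337 0.2599]
rim ((0.5514994859695435, 0.0005524273728951812), 0.0019884684588760138)
post 175 [0.5069 0.0487 0.0952] [0.5668 0.0649 0.1386] ((0.5369642972946167, 0.05727078765630722), (0.06082412973046303, 0.009659571573138237), 7.716176509857178)
post 109 [ 0.5276 -0.0864  0.0961] [ 0.5703 -0.0716  0.1364] ((0.5493102669715881, -0.0788654014468193), (0.042854342609643936, 0.009712078608572483), 9.436247825622559)
hand 34 [ 0.4369 -0.0268  0.2074] [0.0106 0.0477 0.0038]
[-0.128   0.9917  0.0138]
blue 1022 [ 0.5034 -0.0517  0.176 ] [0.5905 0.0366 0.2614]
rim ((0.543992280960083, 0.0007086066179908812), 0.008021838963031769)
post 146 [0.5056 0.0487 0.0953] [0.5659 0.0652 0.1352] ((0.5355783104896545, 0.056095171719789505), (0.06040123105049133, 0.011410646140575409), 9.32693862915039)
post 68 [ 0.5438 -0.0836  0.0951] [ 0.5771 -0.0698  0.1212] ((0.5611819624900818, -0.07707984000444412), (0.03354291617870331, 0.011098174378275871), 14.645681381225586)
```

View pics/c1.png

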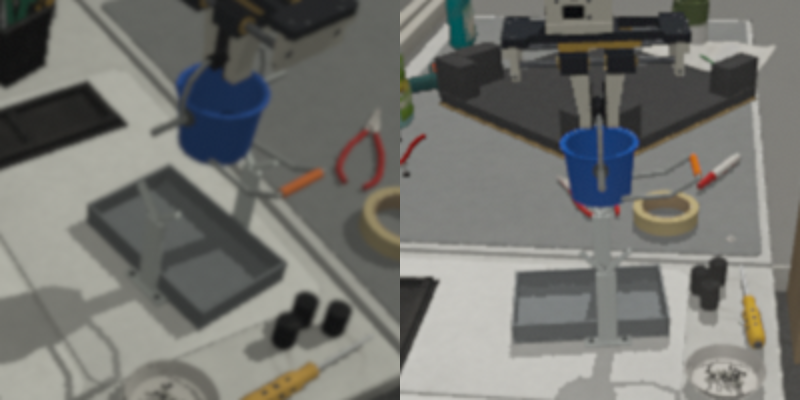

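The pail hangs straight over the stand in both views: rim in the left pane at (223,85) above the tray at (185,245), and pail in the right pane at (600,170) over the posts at (605,260). The handle is on the robot side and the yaw is about 9°. I'll lower it.

>>> servo_tool:
  steps:
    - [[0,0,0],[0,0,-0.02],0]
    - [[0,0,0],[0,0,-0.025],0]
    - [[0,0,0],[0,0,-0.025],0]
    - [[0,0,0],[0,0,-0.02],0]
    - [[0,0,0],[0,0,-0.008],0]

```text
time: 8.95
tool_pos: [0.5472, -0.0081, 0.3375]
orientation: [0.761, -0.649, -0.001, 0.001]
contact_force: [-0.7, -0.6, -3.4]
finger_gap: 0.0111
```

>>> servo_tool:
  steps:
    - [[0,0,0],[0,0,-0.004],0]
    - [[0,0,0],[0,0,-0.002],0]
    - [[0,0,0],[0,0,0],0]
    - [[0,0,0],[0,0,0],0]

```text
time: 9.35
tool_pos: [0.5481, -0.0088, 0.3346]
orientation: [0.76, -0.649, 0.0, -0.001]
contact_force: [0.3, -0.8, -2.9]
finger_gap: 0.0108
```

>>> servo_tool:
  steps:
    - [[0,0,0],[0,0,-0.002],0]
    - [[0,0,0],[0,0,0],0]
    - [[0,0,0],[0,0,0],0]

```text
time: 9.65
tool_pos: [0.5478, -0.009, 0.3318]
orientation: [0.76, -0.65, 0.0, -0.0]
contact_force: [0.3, -0.8, -3.6]
finger_gap: 0.0109
```

>>> servo_tool:
  steps:
    - [[0,0,0],[0,0,-0.002],0]
    - [[0,0,0],[0,0,0],0]
    - [[0,0,0],[0,0,0],0]

```text
time: 9.95
tool_pos: [0.5478, -0.0089, 0.3295]
orientation: [0.76, -0.649, -0.0, 0.0]
contact_force: [-0.4, -0.1, -3.3]
finger_gap: 0.0106
```

Run:
```python
from h import *
np.set_printoptions(precision=4,suppress=True)
s=manip.observe();print(s["finger_gap"],s["contact_force"],s["wrist_torque"],s["tool_pos"],s["orientation"],s["time"])
a=cap("scene");b=cap("side")
for c in(a,b):
    W=cloud(c);hsv=cv2.cvtColor(c["img"],cv2.COLOR_RGB2HSV);H,S,V=cv2.split(hsv)
    ok=~np.isnan(W).any(2)&(np.hypot(W[...,0]-.53,W[...,1]+.01)<.17)
    m=ok&(H<18)&(S>130)&(V>80)&(W[...,2]>.06)&(W[...,0]<.5);P=W[m];print("hand",len(P),np.median(P,0) if len(P) else 0)
    P=W[ok&(H>100)&(H<130)&(S>140)&(W[...,2]>.05)];print("blue",len(P),P.min(0),P.max(0),np.percentile(P[:,2],97))
x=np.hstack([cv2.resize(a["img"][110:230,320:440],(400,400)),cv2.resize(b["img"][90:210,240:360],(400,400))])
cv2.imwrite("pics/c2.png",x[...,::-1])
```

```text
0.01056202773542422 [-0.4004 -0.145  -3.2557] [0.1096 0.2961 0.0506] [ 0.5478 -0.0089  0.3295] [ 0.7604 -0.6495 -0.0001  0.0001] 9.95
hand 86 [ 0.436  -0.0226  0.1005]
blue 1060 [ 0.5046 -0.0505  0.0698] [0.5888 0.0341 0.1356] 0.13320784322191856
hand 33 [ 0.4372 -0.026   0.0997]
blue 616 [ 0.5042 -0.051   0.0691] [0.5898 0.0358 0.1551] 0.1320386727659637
```

View pics/c2.png

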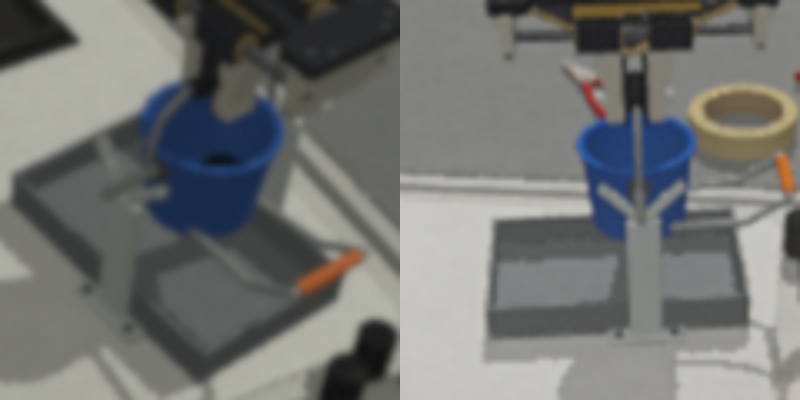

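The pin sits in the near fork at (640,187) in the right pane, just above the bottom. I'll keep lowering until the weight comes off.

>>> servo_tool:
  steps:
    - [[0,0,0],[0,0,-0.002],0]
    - [[0,0,0],[0,0,0],0]
    - [[0,0,0],[0,0,0],0]

```text
time: 10.35
tool_pos: [0.5481, -0.0089, 0.3285]
orientation: [0.76, -0.649, 0.001, -0.0]
contact_force: [-1.3, -0.3, 5.7]
finger_gap: 0.0109
```

>>> servo_tool:
  steps:
    - [[0,0,0],[0,0,-0.002],0]
    - [[0,0,0],[0,0,0],0]
    - [[0,0,0],[0,0,0],0]

```text
time: 10.65
tool_pos: [0.5488, -0.0087, 0.3282]
orientation: [0.761, -0.649, 0.002, -0.001]
contact_force: [-3.7, 0.8, 15.3]
finger_gap: 0.0109
```

Seated: contact is at TCP z of about 0.328. I'll relieve the load, release and retreat.

>>> servo_tool:
  steps:
    - [[0,0,0],[0,0,0.003],0]
    - [[0,0,0],[0,0,0],0.5]
    - [[0,0,0],[0,0,0],0.5]
    - [[0,0,0],[0,0,0],0.5]
    - [[0,0,0],[0,0,0],0.5]

```text
time: 11.15
tool_pos: [0.5479, -0.0089, 0.3285]
orientation: [0.76, -0.649, -0.0, 0.0]
contact_force: [-0.5, -0.3, -0.2]
finger_gap: 0.0371
```

>>> servo_tool:
  steps:
    - [[0,0,0],[0,0,0],0.5]
    - [[0,0,0],[0,0,0],0.5]
    - [[0,0,0],[0,0,0.03],0.5]
    - [[0,0,0],[0,0,0.04],0.5]
    - [[0,0,0],[0,0,0.04],0.5]

```text
time: 11.65
tool_pos: [0.5477, -0.009, 0.4397]
orientation: [0.76, -0.649, -0.0, 0.001]
contact_force: [1.4, 2.0, -0.6]
finger_gap: 0.0436
```

```bash
cat > look.py <<'E'
from h import *
import sys
np.set_printoptions(precision=4,suppress=True)
s=manip.observe();print(s["finger_gap"],s["contact_force"],s["joints"],s["tool_pos"],s["orientation"],s["time"])
a=cap("scene");b=cap("side")
for c in(a,b):
    W=cloud(c);hsv=cv2.cvtColor(c["img"],cv2.COLOR_RGB2HSV);H,S,V=cv2.split(hsv)
    ok=~np.isnan(W).any(2)&(np.hypot(W[...,0]-.53,W[...,1]+.01)<.17)
    m=ok&(H<18)&(S>130)&(V>80)&(W[...,2]>.06);P=W[m];print("hand",len(P),P.min(0),P.max(0),np.median(P,0))
    P=W[ok&(H>100)&(H<130)&(S>140)&(W[...,2]>.05)];print("blue",len(P),P.min(0),P.max(0),np.percentile(P[:,2],97))
    g=W[ok&(W[...,2]>.155)&(W[...,2]<.185)&(abs(W[...,0]-.547)<.06)];print("grip",len(g),g.mean(0) if len(g) else 0)
x=np.hstack([cv2.resize(a["img"][90:230,310:450],(400,400)),cv2.resize(b["img"][70:210,240:380],(400,400))])
cv2.imwrite("pics/"+sys.argv[1],x[...,::-1])
E
python3 look.py c3.png
```

```text
0.043637512119113375 [ 1.3969  2.0382 -0.6416] [ 0.3414  0.1278 -0.2152  0.0001 -1.2291 -0.1844] [ 0.5477 -0.009   0.4397] [ 0.7604 -0.6495 -0.0003  0.0005] 11.65
hand 84 [ 0.4286 -0.05    0.0903] [ 0.4423 -0.0025  0.0997] [ 0.4356 -0.0227  0.0966]
blue 1202 [ 0.5027 -0.0506  0.0681] [0.5873 0.0341 0.1679] 0.13069806186879268
grip 185 [ 0.5453 -0.0043  0.1705]
hand 34 [ 0.4315 -0.0522  0.0934] [ 0.5522 -0.0061  0.1723] [ 0.4372 -0.0268  0.0955]
blue 628 [ 0.5032 -0.0523  0.0671] [0.5881 0.0349 0.4141] 0.13031371304362727
grip 80 [0.545  0.0043 0.1704]
```

View pics/c3.png

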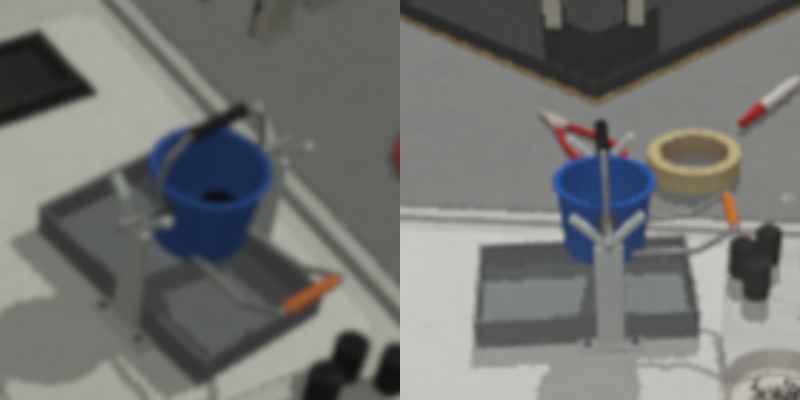

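The pail hangs upright in both forks with the grip free: pin at (605,240) in the right pane, handle at (312,295) left and (730,208) right. The handle centre is about (0.436, -0.0265, 0.094). I'll move above it with a 13° tool tilt to keep the gripper body away from the bail.

>>> servo_tool:
  steps:
    - [[0.007,-0.045,0],[-0.029,-0.0046,0],0.5]
    - [[0.007,-0.045,0],[-0.029,-0.0046,0],0.5]
    - [[0.007,-0.045,0],[-0.029,-0.0046,0],0.5]
    - [[0.007,-0.045,0],[-0.03,-0.0046,0],0.5]
    - [[0.007,-0.045,0],[-0.03,-0.0046,0],0.5]

```text
time: 12.25
tool_pos: [0.3998, -0.0322, 0.4384]
orientation: [0.755, -0.645, 0.075, -0.087]
contact_force: [-1.2, 0.4, 2.1]
finger_gap: 0.044
```

>>> servo_tool:
  steps:
    - [[0,0,0],[0,0,-0.03],0.5]
    - [[0,0,0],[0,0,-0.035],0.5]
    - [[0,0,0],[0,0,-0.025],0.5]
    - [[0,0,0],[0,0,0],0.5]

```text
time: 12.65
tool_pos: [0.3993, -0.0325, 0.3459]
orientation: [0.756, -0.646, 0.073, -0.084]
contact_force: [-0.7, 0.2, 0.3]
finger_gap: 0.0437
```

Run:
```python
from h import *
np.set_printoptions(precision=4,suppress=True)
s=manip.observe();T=R.from_quat(s["orientation"]).as_matrix();G=s["tool_pos"]+.159*T[:,2]
print(s["joints"],s["tool_pos"],T[:,1],T[:,2],"G",G)
c=cap("wrist");W=cloud(c);H,S,V=cv2.split(cv2.cvtColor(c["img"],cv2.COLOR_RGB2HSV))
m=(H<18)&(S>130)&(V>80)&(abs(W[...,2]-.09)<.03)&(W[...,0]<.5)
P=W[m];print(len(P),P.mean(0),P.min(0),P.max(0),np.linalg.svd(P-P.mean(0),full_matrices=False)[2][0] if len(P) else 0); save(c,"w2.png")
```

```text
[ 0.4531 -0.1435 -0.7612  0.0974 -0.7428 -0.3614] [ 0.3993 -0.0325  0.3459] [-0.9634 -0.1522 -0.2206] [ 0.2181  0.0331 -0.9754] G [ 0.434  -0.0272  0.1908]
835 [ 0.4383 -0.0304  0.096 ] [ 0.4303 -0.0545  0.0922] [ 0.4465 -0.0044  0.0988] [-0.1649  0.9863  0.0033]
```

>>> servo_tool:
  steps:
    - [[0,0,0],[0.002,0,-0.03],0.5]
    - [[0,0,0],[0.001,0,-0.03],0.5]
    - [[0,0,0],[0,0,-0.025],0.5]
    - [[0,0,0],[0,0,-0.012],0.5]
    - [[0,0,0],[0,0,0],0.5]
  force: 6

```text
time: 13.2
tool_pos: [0.4043, -0.0318, 0.2515]
orientation: [0.756, -0.645, 0.074, -0.085]
contact_force: [-0.3, -0.6, 0.2]
finger_gap: 0.0438
```

Run:
```python
from h import *
np.set_printoptions(precision=4,suppress=True)
s=manip.observe();T=R.from_quat(s["orientation"]).as_matrix();G=s["tool_pos"]+.159*T[:,2]
print(s["joints"],s["tool_pos"],s["contact_force"],T[:,2],"G",G)
c=cap("side");save(c,"s4.png",(240,50,440,210),4)
```

```text
[ 0.444   0.0127 -0.9184  0.1571 -0.4274 -0.4229] [ 0.4043 -0.0318  0.2515] [-0.3147 -0.5951  0.2447] [ 0.2218  0.0337 -0.9745] G [ 0.4396 -0.0264  0.0965]
```

View pics/s4.png

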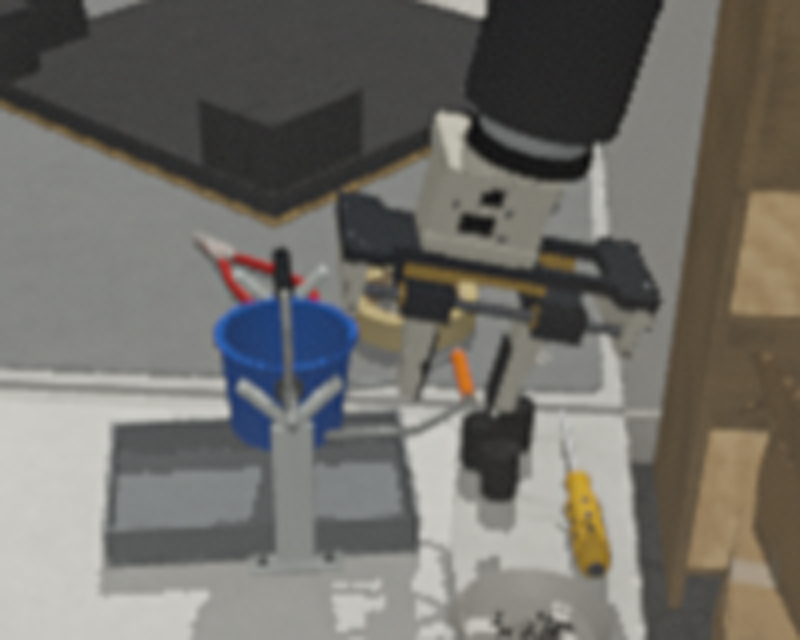

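The fingers straddle the handle at (462,372) and the body is well clear of the bail. I'll close lightly and compute the arc.

>>> servo_tool:
  steps:
    - [[0,0,0],[-0.001,0,-0.003],0]
    - [[0,0,0],[0,0,0],0]
    - [[0,0,0],[0,0,0],0]
    - [[0,0,0],[0,0,0],0]
    - [[0,0,0],[0,0,0],0]

```text
time: 13.75
tool_pos: [0.4021, -0.0323, 0.2485]
orientation: [0.755, -0.646, 0.074, -0.085]
contact_force: [-4.2, -1.0, -3.7]
finger_gap: 0.0097
```

>>> servo_tool:
  steps:
    - [[0,0,0],[0,0,0],0]
    - [[0,0,0],[0,0,0],0]
    - [[0,0,0],[0,0,0],0]

```text
time: 14.05
tool_pos: [0.4022, -0.0322, 0.2482]
orientation: [0.755, -0.645, 0.074, -0.085]
contact_force: [-4.8, 0.2, -1.1]
finger_gap: 0.0094
```

Run:
```python
from h import *
s=manip.observe();T=R.from_quat(s["orientation"]).as_matrix();G=s["tool_pos"]+.159*T[:,2]
print(s["finger_gap"],s["contact_force"],G)
t=np.radians(np.arange(0,161,5));x=-.112*np.cos(t)-.02*np.sin(t);z=.112*np.sin(t)-.02*np.cos(t)
y=np.radians(9)
for i in range(32): print(5*(i+1),"[%.4f, %.4f, %.4f]"%((x[i+1]-x[i])*np.cos(y),(x[i+1]-x[i])*np.sin(y),z[i+1]-z[i]), "abs %.4f %.4f %.4f"%(.547+x[i+1]*np.cos(y),-.0095+x[i+1]*np.sin(y),.115+z[i+1]))
```

```text
0.009383169886423631 [-4.83823357  0.17724716 -1.09593524] [ 0.43736119 -0.02683675  0.09323913]
5 [-0.0013, -0.0002, 0.0098] abs 0.4351 -0.0272 0.1048
10 [-0.0004, -0.0001, 0.0099] abs 0.4346 -0.0273 0.1148
15 [0.0004, 0.0001, 0.0099] abs 0.4350 -0.0272 0.1247
20 [0.0013, 0.0002, 0.0098] abs 0.4363 -0.0270 0.1345
25 [0.0021, 0.0003, 0.0097] abs 0.4384 -0.0267 0.1442
30 [0.0029, 0.0005, 0.0095] abs 0.4413 -0.0262 0.1537
35 [0.0037, 0.0006, 0.0092] abs 0.4451 -0.0256 0.1629
40 [0.0045, 0.0007, 0.0088] abs 0.4496 -0.0249 0.1717
45 [0.0052, 0.0008, 0.0084] abs 0.4548 -0.0241 0.1801
50 [0.0060, 0.0009, 0.0079] abs 0.4608 -0.0232 0.1879
55 [0.0066, 0.0010, 0.0073] abs 0.4674 -0.0221 0.1953
60 [0.0072, 0.0011, 0.0067] abs 0.4746 -0.0210 0.2020
65 [0.0078, 0.0012, 0.0061] abs 0.4823 -0.0197 0.2081
70 [0.0083, 0.0013, 0.0054] abs 0.4906 -0.0184 0.2134
75 [0.0087, 0.0014, 0.0046] abs 0.4993 -0.0171 0.2180
80 [0.0090, 0.0014, 0.0038] abs 0.5083 -0.0156 0.2218
85 [0.0093, 0.0015, 0.0030] abs 0.5177 -0.0141 0.2248
90 [0.0096, 0.0015, 0.0022] abs 0.5272 -0.0126 0.2270
95 [0.0097, 0.0015, 0.0013] abs 0.5370 -0.0111 0.2283
100 [0.0098, 0.0016, 0.0005] abs 0.5468 -0.0095 0.2288
105 [0.0098, 0.0016, -0.0004] abs 0.5566 -0.0080 0.2284
110 [0.0097, 0.0015, -0.0013] abs 0.5663 -0.0064 0.2271
115 [0.0096, 0.0015, -0.0021] abs 0.5758 -0.0049 0.2250
120 [0.0094, 0.0015, -0.0030] abs 0.5852 -0.0034 0.2220
125 [0.0091, 0.0014, -0.0038] abs 0.5943 -0.0020 0.2182
130 [0.0087, 0.0014, -0.0046] abs 0.6030 -0.0006 0.2137
135 [0.0083, 0.0013, -0.0053] abs 0.6113 0.0007 0.2083
140 [0.0078, 0.0012, -0.0060] abs 0.6190 0.0019 0.2023
145 [0.0072, 0.0011, -0.0067] abs 0.6263 0.0031 0.1956
150 [0.0066, 0.0011, -0.0073] abs 0.6329 0.0041 0.1883
155 [0.0060, 0.0009, -0.0079] abs 0.6389 0.0051 0.1805
160 [0.0053, 0.0008, -0.0084] abs 0.6442 0.0059 0.1721
```

>>> servo_tool:
  steps:
    - [[0,0,0],[-0.0025,-0.0002,0.0098],0]
    - [[0,0,0],[-0.0006,-0.0001,0.0099],0]
    - [[0,0,0],[0.0004,0.0001,0.0099],0]
    - [[0,0,0],[0.0013,0.0002,0.0098],0]
    - [[0,0,0],[0.0021,0.0003,0.0097],0]

```text
time: 14.55
tool_pos: [0.4027, -0.0319, 0.2977]
orientation: [0.755, -0.646, 0.073, -0.085]
contact_force: [-6.1, 0.4, 0.2]
finger_gap: 0.0096
```

>>> servo_tool:
  steps:
    - [[0,0,0],[0.0029,0.0005,0.0095],0]
    - [[0,0,0],[0.0037,0.0006,0.0092],0]
    - [[0,0,0],[0.0045,0.0007,0.0088],0]
    - [[0,0,0],[0.0052,0.0008,0.0084],0]
    - [[0,0,0],[0.006,0.0009,0.0079],0]

```text
time: 15.05
tool_pos: [0.4245, -0.0287, 0.3413]
orientation: [0.755, -0.646, 0.073, -0.085]
contact_force: [-8.7, -2.1, 5.8]
finger_gap: 0.0101
```

```bash
python3 look.py d1.png
python3 - <<'E'
from h import *
s=manip.observe();T=R.from_quat(s["orientation"]).as_matrix();print(s["tool_pos"]+.159*T[:,2])
E
```

```text
0.010072938105518667 [-8.7083 -2.1062  5.7853] [ 0.4303 -0.0861 -0.7245  0.093  -0.7191 -0.3375] [ 0.4245 -0.0287  0.3413] [ 0.7554 -0.6457  0.073  -0.0846] 15.05
hand 55 [ 0.4496 -0.0268  0.1845] [0.4654 0.     0.1991] [ 0.4562 -0.0121  0.1891]
blue 997 [ 0.494  -0.047   0.0837] [0.5879 0.0371 0.1612] 0.15601404930363244
grip 140 [ 0.5706 -0.0015  0.1579]
hand 32 [ 0.454  -0.0411  0.1878] [0.4641 0.0008 0.2019] [ 0.4595 -0.0135  0.1906]
blue 667 [ 0.4915 -0.0506  0.0751] [0.5866 0.0365 0.1595] 0.15349976082476585
grip 57 [ 0.5722 -0.0039  0.1568]
[ 0.46111838 -0.02304232  0.187497  ]
```

View pics/d1.png

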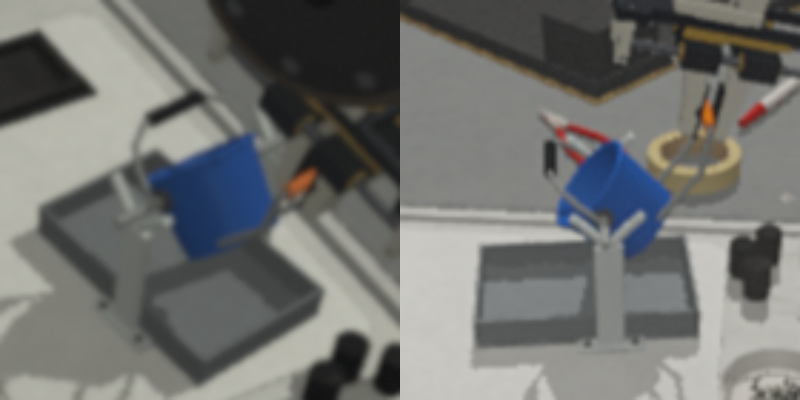

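At 50° the pin is still in the fork at (605,215) in the right pane and the tipping works. The roughly 10 N radial push says my arc is a bit tight, so I'll widen it slightly.

>>> servo_tool:
  steps:
    - [[0,0,0],[0.0056,0.001,0.0085],0]
    - [[0,0,0],[0.0068,0.0011,0.0072],0]
    - [[0,0,0],[0.0076,0.0012,0.0064],0]
    - [[0,0,0],[0.0083,0.0013,0.0054],0]
    - [[0,0,0],[0.0087,0.0014,0.0046],0]

```text
time: 15.65
tool_pos: [0.4638, -0.022, 0.3744]
orientation: [0.755, -0.645, 0.074, -0.087]
contact_force: [-1.3, -1.0, 2.2]
finger_gap: 0.0095
```

>>> servo_tool:
  steps:
    - [[0,0,0],[0.009,0.0014,0.004],0]
    - [[0,0,0],[0.0093,0.0015,0.003],0]
    - [[0,0,0],[0.0096,0.0015,0.0022],0]
    - [[0,0,0],[0.0097,0.0015,0.0013],0]
    - [[0,0,0],[0.0098,0.0016,0.0005],0]

```text
time: 16.15
tool_pos: [0.5113, -0.0144, 0.3848]
orientation: [0.755, -0.645, 0.074, -0.086]
contact_force: [-1.6, 1.0, 3.0]
finger_gap: 0.0099
```

>>> servo_tool:
  steps:
    - [[0,0,0],[0.0098,0.0016,0],0]
    - [[0,0,0],[0.0097,0.0015,-0.0012],0]
    - [[0,0,0],[0.0097,0.0015,-0.002],0]
    - [[0,0,0],[0.0095,0.0015,-0.003],0]
    - [[0,0,0],[0.0092,0.0014,-0.0037],0]

```text
time: 16.65
tool_pos: [0.559, -0.007, 0.3744]
orientation: [0.755, -0.645, 0.074, -0.086]
contact_force: [-1.0, 0.4, 1.3]
finger_gap: 0.0095
```

>>> servo_tool:
  steps:
    - [[0,0,0],[0.0087,0.0014,-0.0046],0]
    - [[0,0,0],[0.0083,0.0013,-0.0053],0]
    - [[0,0,0],[0.0078,0.0012,-0.006],0]
    - [[0,0,0],[0.0072,0.0011,-0.0067],0]
    - [[0,0,0],[0,0,0],0]

```text
time: 17.15
tool_pos: [0.5906, -0.002, 0.3506]
orientation: [0.755, -0.645, 0.073, -0.085]
contact_force: [-1.1, -0.2, 0.4]
finger_gap: 0.0095
```

>>> servo_tool:
  steps:
    - [[0,0,0],[0,0,0],0]
    - [[0,0,0],[0,0,0],0]
    - [[0,0,0],[0,0,0],0]
    - [[0,0,0],[0,0,0],0]
    - [[0,0,0],[0,0,0],0]

```text
time: 17.65
tool_pos: [0.5897, -0.0022, 0.3521]
orientation: [0.755, -0.645, 0.074, -0.086]
contact_force: [-2.8, 0.1, -2.6]
finger_gap: 0.0096
```

```bash
python3 look.py d2.png
```

```text
0.009627108343270886 [-2.8024  0.0694 -2.6092] [ 0.3419  0.1928 -0.382   0.0601 -0.7736 -0.2234] [ 0.5897 -0.0022  0.3521] [ 0.7554 -0.6453  0.0738 -0.086 ] 17.65
hand 37 [0.5822 0.0092 0.1994] [0.6291 0.0384 0.2445] [0.6186 0.0169 0.205 ]
blue 1418 [ 0.4907 -0.0478  0.0797] [0.5818 0.0347 0.1766] 0.17316400850782968
grip 615 [ 0.5354 -0.0062  0.1663]
hand 48 [ 0.615  -0.0275  0.1968] [0.6286 0.026  0.2189] [0.6227 0.0063 0.2045]
blue 836 [ 0.4913 -0.0452  0.1041] [0.5893 0.0329 0.1768] 0.17205596848288984
grip 312 [ 0.5404 -0.0014  0.1664]
```

View pics/d2.png

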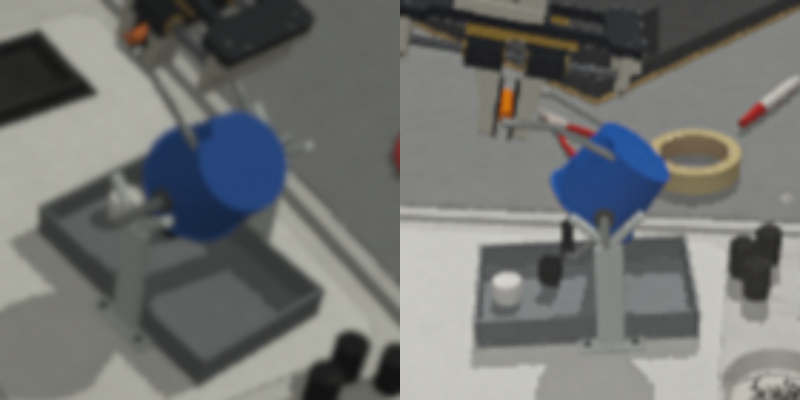

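Both knobs lie in the tray in the right pane: silver at (506,288), black at (550,270). The pail is inverted and the pin still sits in the fork. I'll swing it back along the same arc.

>>> servo_tool:
  steps:
    - [[0,0,0],[-0.0072,-0.0011,0.0067],0]
    - [[0,0,0],[-0.0078,-0.0012,0.006],0]
    - [[0,0,0],[-0.0083,-0.0013,0.0053],0]
    - [[0,0,0],[-0.0087,-0.0014,0.0046],0]
    - [[0,0,0],[-0.0092,-0.0014,0.0037],0]

```text
time: 18.25
tool_pos: [0.5481, -0.0086, 0.3794]
orientation: [0.755, -0.645, 0.074, -0.087]
contact_force: [-1.4, 0.5, -2.5]
finger_gap: 0.0098
```

>>> servo_tool:
  steps:
    - [[0,0,0],[-0.0095,-0.0015,0.003],0]
    - [[0,0,0],[-0.0097,-0.0015,0.002],0]
    - [[0,0,0],[-0.0097,-0.0015,0.0012],0]
    - [[0,0,0],[-0.0098,-0.0016,0],0]
    - [[0,0,0],[-0.0098,-0.0016,-0.0005],0]

```text
time: 18.75
tool_pos: [0.4997, -0.0163, 0.3841]
orientation: [0.755, -0.645, 0.074, -0.086]
contact_force: [0.8, -0.2, -3.4]
finger_gap: 0.0098
```

>>> servo_tool:
  steps:
    - [[0,0,0],[-0.0097,-0.0015,-0.0013],0]
    - [[0,0,0],[-0.0096,-0.0015,-0.0022],0]
    - [[0,0,0],[-0.0093,-0.0015,-0.003],0]
    - [[0,0,0],[-0.009,-0.0014,-0.004],0]
    - [[0,0,0],[-0.0087,-0.0014,-0.0046],0]

```text
time: 19.25
tool_pos: [0.4535, -0.0236, 0.3689]
orientation: [0.755, -0.645, 0.074, -0.086]
contact_force: [0.6, -0.5, -0.8]
finger_gap: 0.0095
```

>>> servo_tool:
  steps:
    - [[0,0,0],[-0.0083,-0.0013,-0.0054],0]
    - [[0,0,0],[-0.0076,-0.0012,-0.0064],0]
    - [[0,0,0],[-0.0068,-0.0011,-0.0072],0]
    - [[0,0,0],[-0.0064,-0.001,-0.0075],0]
    - [[0,0,0],[-0.006,-0.0009,-0.0079],0]

```text
time: 19.75
tool_pos: [0.4185, -0.0291, 0.3341]
orientation: [0.755, -0.645, 0.074, -0.086]
contact_force: [0.2, 0.4, 0.6]
finger_gap: 0.0094
```

>>> servo_tool:
  steps:
    - [[0,0,0],[-0.0052,-0.0008,-0.0084],0]
    - [[0,0,0],[-0.0045,-0.0007,-0.0088],0]
    - [[0,0,0],[-0.0037,-0.0006,-0.0092],0]
    - [[0,0,0],[-0.0029,-0.0005,-0.0095],0]
    - [[0,0,0],[-0.0021,-0.0003,-0.0097],0]

```text
time: 20.25
tool_pos: [0.4005, -0.0319, 0.2883]
orientation: [0.755, -0.645, 0.074, -0.086]
contact_force: [0.9, -0.7, 0.9]
finger_gap: 0.0098
```

>>> servo_tool:
  steps:
    - [[0,0,0],[-0.0013,-0.0002,-0.0098],0]
    - [[0,0,0],[-0.0004,-0.0001,-0.0099],0]
    - [[0,0,0],[0.0004,0.0001,-0.0095],0]
    - [[0,0,0],[0.0013,0.0002,-0.007],0]
    - [[0,0,0],[0,0,0],0]

```text
time: 20.75
tool_pos: [0.4008, -0.0318, 0.252]
orientation: [0.756, -0.645, 0.074, -0.086]
contact_force: [1.3, 0.1, 0.8]
finger_gap: 0.0098
```

```bash
python3 look.py e1.png
```

```text
0.009825324867807536 [1.2841 0.1265 0.7652] [ 0.4486  0.0049 -0.925   0.1582 -0.4286 -0.4282] [ 0.4008 -0.0318  0.252 ] [ 0.7556 -0.6452  0.0738 -0.0856] 20.75
hand 9 [ 0.4281 -0.008   0.0978] [ 0.4332 -0.003   0.1015] [ 0.4305 -0.0051  0.099 ]
blue 914 [ 0.4708 -0.047   0.0683] [0.5862 0.0339 0.2057] 0.13231723397962042
grip 246 [0.5321 0.0029 0.1718]
hand 30 [ 0.4292 -0.0372  0.0962] [ 0.5548 -0.0045  0.1716] [ 0.4342 -0.0182  0.0997]
blue 630 [ 0.5036 -0.0516  0.0674] [0.5879 0.0361 0.1323] 0.13052870961830837
grip 145 [0.526  0.0075 0.1708]
```

>>> servo_tool:
  steps:
    - [[0,0,0],[0,0,0],0.45]
    - [[0,0,0],[0,0,0],0.45]
    - [[0,0,0],[0,0,0],0.45]
    - [[0,0,0],[0,0,0],0.45]
    - [[0,0,0],[0,0,0],0.45]

```text
time: 21.35
tool_pos: [0.4006, -0.0319, 0.253]
orientation: [0.755, -0.645, 0.074, -0.086]
contact_force: [-0.5, 0.2, -0.7]
finger_gap: 0.0384
```

>>> servo_tool:
  steps:
    - [[0,0,0],[-0.004,-0.001,0.02],0.45]
    - [[0,0,0],[-0.004,-0.001,0.03],0.45]
    - [[0,0,0],[-0.004,0,0.03],0.45]
    - [[0,0,0],[0,0,0.04],0.45]
    - [[0,0,0],[0,0,0.04],0.45]

```text
time: 21.85
tool_pos: [0.388, -0.0341, 0.4144]
orientation: [0.756, -0.645, 0.074, -0.086]
contact_force: [0.7, 0.6, -0.5]
finger_gap: 0.0395
```

>>> servo_tool:
  steps:
    - [[0,0,0],[0,0,0.03],0.45]
    - [[0,0,0],[0,0,0],0.45]
    - [[0,0,0],[0,0,0],0.45]
    - [[0,0,0],[0,0,0],0.45]
    - [[0,0,0],[0,0,0],0.45]

```text
time: 22.35
tool_pos: [0.3884, -0.034, 0.4417]
orientation: [0.756, -0.645, 0.073, -0.085]
contact_force: [0.3, 0.3, -0.6]
finger_gap: 0.0397
```

```bash
python3 look.py e2.png
python3 - <<'E'
from h import *
np.set_printoptions(precision=4,suppress=True)
for n in("side","scene"):
    c=cap(n);W=cloud(c);H,S,V=cv2.split(cv2.cvtColor(c["img"],cv2.COLOR_RGB2HSV))
    y=np.radians(9);dx=W[...,0]-.547;dy=W[...,1]+.0095;sx=dx*np.cos(y)+dy*np.sin(y);sy=-dx*np.sin(y)+dy*np.cos(y)
    ins=(sx>.045)&(sx<.115)&(abs(sy)<.058)&(W[...,2]>.009)&(W[...,2]<.07)
    for nm,m in(("silver",V>150),("black",V<60)):
        q=ins&m;print(n,nm,q.sum(),[sx[q].mean(),sy[q].mean(),W[...,2][q].min(),W[...,2][q].max()] if q.any() else 0)
E
```

```text
0.03968124326162038 [ 0.2588  0.2986 -0.6105] [ 0.4663 -0.255  -0.6052  0.0818 -1.0072 -0.3457] [ 0.3884 -0.034   0.4417] [ 0.7555 -0.6454  0.0735 -0.0852] 22.35
hand 84 [ 0.4283 -0.0499  0.0922] [ 0.4424 -0.0036  0.1025] [ 0.4348 -0.0237  0.099 ]
blue 1233 [ 0.5029 -0.0501  0.0678] [0.5869 0.0355 0.1709] 0.1319628585461824
grip 185 [ 0.5461 -0.0035  0.1705]
hand 37 [ 0.4292 -0.0536  0.0945] [ 0.5557 -0.0017  0.171 ] [ 0.4369 -0.0258  0.0984]
blue 626 [ 0.5032 -0.0507  0.0685] [0.5887 0.0366 0.1316] 0.13038406346544332
grip 81 [0.5459 0.0039 0.1706]
side silver 53 [np.float64(0.09259455493427403), np.float64(-0.007102120586577121), np.float64(0.018785768543484904), np.float64(0.025516709584759156)]
side black 65 [np.float64(0.05401783501957339), np.float64(-0.018413224844275478), np.float64(0.01155459569027284), np.float64(0.034553243356859276)]
scene silver 14 [np.float64(0.09002265200908874), np.float64(-0.012788511797782185), np.float64(0.02275273417171808), np.float64(0.026921168649964966)]
scene black 0 0
```

View pics/e2.png

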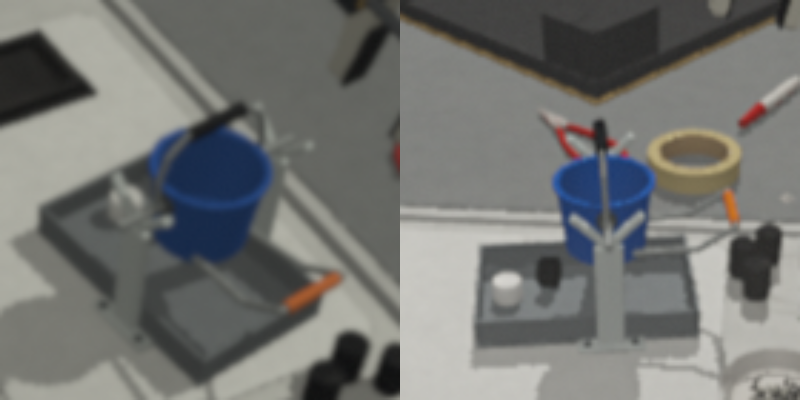

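The final view shows the pail upright and seated in both forks, with the arm clear. It is empty, and both knobs are in the tray: silver at (506,288), black at (549,271). I'll hand in.

```bash
python3 -c "
from cell import manip
print(manip.close_job())"
```

```text
the job is handed in; nothing more can be done
None
```

I carried the pail to the tipping stand by its bail, hung it with the orange handle towards the robot, and let go. I then tipped it to about 145° by the handle, swung it back upright and released it. The job was handed in at about 22 s of the 70 s allowed; hand-in reports no verdict.

**Last checks before hand-in:**
- **Pail:** it hangs upright, with the handle at x ≈ 0.436, z ≈ 0.095 and the rim at z ≈ 0.13. That is within about 2 mm of where it was just after hanging.
- **Knobs:** both lie in the tray. In the stand frame, silver is at about (0.09, -0.01) and black at about (0.054, -0.018). All visible knob surfaces are below 35 mm.
- **Arm:** clear of everything, with contact force within sensor noise.

**What went wrong or disagreed:**
- My first grip on the bail missed because I lifted before the fingers had closed. The pail was not disturbed, and the second grip held.
- The early part of the tipping arc pushed on the pins with about 10 N, so I widened the arc slightly.
- The black knob was measured in the side view only, because the scene camera could not see it.

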